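# Open the mould clamp in the pottery studio

### The job

Open the blue bench clamp so that the plaster mould in it can be taken out later: with a fingertip press the orange release paddle on the sliding jaw right down and, while it is held down, push the jaw back along its bar, away from the mould, all the way home against the end stop; then let the paddle spring up. Do not touch the mould, and leave it and all the other things standing where they are; nothing is to be picked up.

Things in the scene. Friction and masses are not known exactly. Their poses are not given: they have to be found in the camera images.
- clamp: Bench clamp fixed to the table on a plywood base 130 x 360 x 12 mm. Origin on the table under the middle of the bar; y runs along the bar from fixed jaw to end stop (the jaw opens towards +y), z up. Fixed jaw: blue block 100 mm wide, face at y -155 mm, 118 mm high. Bar: two steel rails, outer width 54 mm, tops 46 mm high, joined by round rungs every 12 mm: the ratchet teeth.
- end_stop (a point): Middle of the top edge of the end stop's face that looks to the jaw, at clamp y 142 mm. The stop is a blue block 90 mm wide, 22 mm thick, 72 mm high above the table. Axes as the clamp's.
- jaw (a joint): Position of the blue sliding jaw (96 mm wide) along the bar, m: 0 = closed, 0.110 = home, fully open at the end stop; starts at about 0 to 0.04. It carries a front plate, the orange paddle and an upright thumb wall. With the paddle up a pawl under the bar blocks opening; with it down the jaw slides with about 1 N of friction and a light drag.
- release (a joint): How far the orange release paddle is pressed down, m: 0 = up, 0.010 = fully down (hard stop). Spring: 3.6 N to start, 6.6 N fully down; it comes up by itself when let go. The jaw is free when the paddle is more than 6 mm down and locks at the next rung when it comes up (at home it comes fully up), so it must stay down while the jaw is pushed.
- paddle_top (a point): Centre of the orange paddle's level top, 82 mm above the table when up; rides on the jaw, axes as the clamp's. 74 mm across the bar, 56 mm along it; moves straight down wherever it is pressed. Jaw's front plate: 33 to 47 mm to its -y (mould) side, 26 mm higher; thumb wall: from 31 mm to its +y side, 20 mm higher. A fingertip standing on the paddle pushes the jaw by bearing on that wall.
- jaw_wall (a point): Middle of the upper edge of the thumb wall's face that looks to the paddle, on the sliding jaw, 102 mm above the table; the wall is 96 mm wide, 14 mm thick. Axes as the clamp's.
- mould: Loose strapped two-part white plaster mould, 90 mm (across the bar) x 80 mm (along it) x 100 mm high, 0.7 kg, standing on the rails between the jaws. Origin at the centre of its underside, 46 mm above the table. Not to be touched.
- roller: Bystander: wooden texture roller standing on its axle end, disc 52 mm across, 80 mm high, on the table beside the clamp (its +x side); origin under its centre.
- modelling_tool: Bystander: small spatula, about 170 mm long, wooden handle and steel blade, lying on the table beside the clamp (its -x side); origin near where handle and blade meet, x along its length.
- bowl: Bystander: brown bowl, 170 mm across, 55 mm high; origin under its centre.
- glaze_jar: Bystander: blue jar with white cap, 66 mm across, 90 mm high; origin under its centre.
- slip_jar: Bystander: brown jar with yellow cap, 66 mm across, 90 mm high; origin under its centre.
- mug: Bystander: white mug, 76 mm across, 85 mm high; origin under its centre.

How it is judged:
On the way, in this order (a step that is already met when the one before it is completed fails the run):
1. the paddle is pressed over 6 mm down with the jaw still within 15 mm of its start (value of joint release above 0.006 m and distance of jaw_wall from where it was at the start of the episode below 0.015 m), for 0.1 s.
2. the jaw is pushed home against the end stop (within 7 mm) (value of joint jaw above 0.103 m), for 0.1 s.
At the end, for the whole second after the job is handed in: The jaw rests within 7 mm of the end stop, the release paddle is up again (within 3 mm), the mould stands upright within 10 mm of where it was, and the roller, modelling tool, bowl, jars and mug are each within 20 mm of where they were (value of joint jaw above 0.103 m and value of joint release below 0.003 m and velocity of joint jaw between -0.01 and 0.01 m/s and distance of mould from where it was at the start of the episode below 0.01 m and angle between mould's own z axis and vertical below 0.1 rad and distance of each of roller, modelling_tool, bowl, glaze_jar, slip_jar, mug from where it was at the start of the episode below 0.02 m); the robot touches nothing.
It fails at once if the mould is touched by the robot (more than 1 N) (contact force between mould and the fingers above 1 N or contact force between mould and the arm above 1 N).
It fails at once if the mould is shifted more than 15 mm, lifted or tipped (distance of mould from where it was at the start of the episode above 0.015 m or angle between mould's own z axis and vertical above 0.2 rad).
It fails at once if a bystander is carried or knocked more than 30 mm (distance of any of roller, modelling_tool, bowl, glaze_jar, slip_jar, mug from where it was at the start of the episode above 0.03 m).
It also fails if it takes over 35 s, if anything falls off the work surface, if the arm or the gripper's body presses on something with over 40 N, if the wrist force passes 120 N, or if a joint passes its speed limit or range.

### The arm

A 6-joint arm with a two-finger parallel gripper is mounted at the origin on the work surface. World frame = base frame: x ahead of the robot, y to its left, z up, the work surface at z = 0. Lengths are in m, angles in rad, forces in N, time in s.
With the tool pointing down it reaches from about 0.275 to 0.85 m from the base axis. Payload 5.2 kg.
Tool frame: the origin (TCP) lies at the very end of the fingers, on their centre line; the grasp point (between the pads) lies 19 mm behind it; z points along the fingers, y is the line along which they close (so a half turn about z gives the same grasp; the last joint's range is limited). The gripper opens to 85 mm and grips with 20 to 120 N. Pads are 22 mm wide; open, the fingers measure 114 mm over their backs; the gripper's body (76 mm by 85 mm) begins 54 mm behind the grasp point. The pads swing forward as they close: fully open they stand 13 mm farther back than shut.
Start: joints at [-1.541, 0.259, 1.535, -0, 1.348, -0.203], TCP at [0.127, -0.535, 0.231] pointing down, gripper open.
Joint ranges: [-3.14, 3.14], [-0.91, 2.08], [0.19, 2.58], [-1.22, 4.36], [0.22, 2.71], [-3.12, 3.12]. Speed limits (rad/s): [2.57, 2.57, 3.14, 3.14, 3.14, 3.14].

### API

Orientations are given as a 3x3 rotation matrix whose columns are the frame's x, y, z axes.
In Python, from plant import robot, snapshot, camera_model gives the robot as it stands.
- The arm moves only by the tool play_rows, never from a script. Its argument "rows" is a list that holds one entry, the list of rows, each a list of 4 numbers: the shift along the tool's x, y, z in units of 25 mm (1.0 is 25 mm), then the turn about the tool's z in units of 10 degrees (1.0 is 10 degrees). A call has 1 to 10 rows; each row shifts and turns the commanded pose from where the row before left it, along the tool's axes as they then stand; what a row does not reach is not made up. A row lasts 1/8 s, in which the tool goes at most 62.5 mm and 10.7 degrees, less where a joint would pass 70% of its speed; a pose out of reach is approached as far as the arm can. A call is refused whole if a number of a shift passes 1 or a number of a turn 1, either way. A call with a gripper value outside its range is refused whole. "claw" is the opening, from 0 (shut) to 1 (fully open), set as the call begins (left out, the last holds). The fingers move at their own pace and stop on an object; the grip force is fixed at half the most. Time passes only in rows, so rows that do not move let the fingers close. It gives the time, the measured TCP pose, the force, the opening and the grip force at its end, in the units of the state.
- robot.get_obs(): the state, without advancing time (a new reading comes with each control period).
- snapshot(name): name is "side" or "top"; returns the picture (400x640x3 uint8, blue, green, red); there is no depth.
- camera_model(name): a dict with "fov_y" (degrees; the focal length in pixels is half the picture's height over the tangent of half this angle, whatever the lens; pixels are square), "cx", "cy" (the principal point, pixels), "extrinsics" (4x4, takes a point from world to camera coordinates). Camera axes: x right, y up, looking along -z (the intrinsics and any distortion apply to the point x, -y, -z); pixel columns grow to the right and rows downward; lengths in m; the calibration is good to about 2 mm. A picture is of the moment at which its call begins. camera_model takes no time and is no camera call.
- robot.close_job(): hands the job in; it is judged then, once.
The state is a dict: "time_s": time; "joint_positions": joint angles; "qvel": joint speeds; "effort": joint torques, N m; "eef_pos": TCP position; "eef_rot": TCP orientation; "contact_force": force on the tool from outside, world axes, zero at the start; "ft_torque": the same for the moment, N m; "finger_gap": opening from 0.0 (shut) to 1.0 (fully open); "grip_force": force on a finger pad.
Only numpy, scipy, OpenCV 4.12 (cv2) and the standard library are available. Lean on these libraries where they do the work, as an engineer would, in place of code of your own. Each camera call takes 0.05 s, during which the arm holds its last target. There are 200 camera calls.

## Working session

There is one attempt and no reset: what is moved stays moved. The work goes in short steps, Python scripts to look and compute and a tool call to move; the robot and the scene stay as the last step left them, time stands still between calls to the robot, and variables do not carry over. Pictures are saved under pics/ and viewed, at most 10 in all, crops included, and the job is handed in when it is done.

Besides the shell and the picture viewer there is one more tool, called after "Call:" in YAML: its name, and indented under it one key for each argument. play_rows: Moves the arm, as the interface text tells. Its arguments: {"type":"object","properties":{"rows":{"type":"array"},"claw":{"type":"number"}},"required":["rows"]}

```bash
mkdir -p pics; python3 - <<'E'
from plant import robot, snapshot, camera_model
import cv2
for n in("top","side"):
    cv2.imwrite(f"pics/{n}0.png",snapshot(n)); m=camera_model(n);print(n,{k:(v if k!="extrinsics" else [[round(float(a),4) for a in r] for r in v]) for k,v in m.items()})
o=robot.get_obs();print(o["eef_pos"],o["eef_rot"],o["time_s"],o["finger_gap"])
E
```

```text
top {'fov_y': 54.42942763260905, 'cx': 325.33009888174206, 'cy': 201.02462702831616, 'extrinsics': [[-0.0164, -0.9996, 0.0236, 0.023], [0.9987, -0.0152, 0.0481, -0.4935], [-0.0477, 0.0244, 0.9986, -1.0696], [0.0, 0.0, 0.0, 1.0]]}
side {'fov_y': 55.53556629525766, 'cx': 330.1295582475656, 'cy': 194.7446645309928, 'extrinsics': [[-0.6957, -0.7183, 0.0062, 0.3723], [0.5119, -0.4896, 0.7059, -0.2903], [-0.504, 0.4942, 0.7083, -0.8203], [0.0, 0.0, 0.0, 1.0]]}
[ 0.12689503 -0.53466966  0.23055512] [[ 9.73024793e-01  2.30700564e-01 -4.17336120e-05]
 [ 2.30700302e-01 -9.73023383e-01  1.69346454e-03]
 [ 3.50075444e-04 -1.65741094e-03 -9.99998565e-01]] 0.1 0.9970682599081913
```

View pics/top0.png

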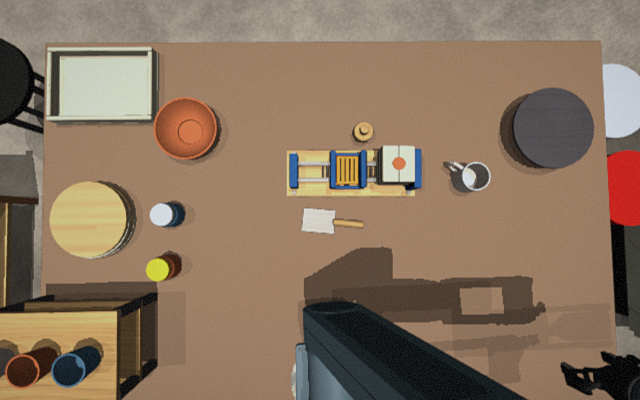

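View pics/side0.png

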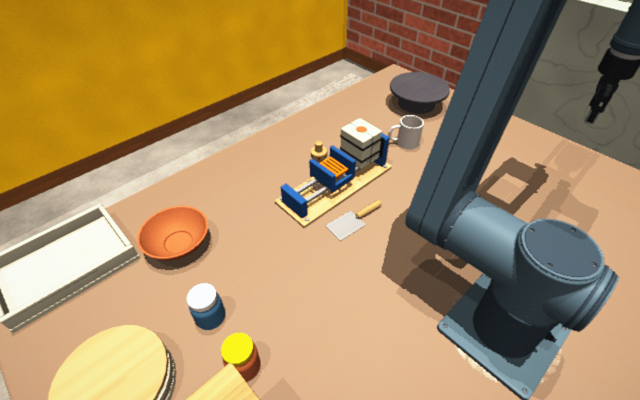

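The top view shows the clamp around (350,170), with the mould at its right end (400,165), the paddle at (348,170) and the end stop at (294,170). I'll enlarge both views.

```bash
python3 - <<'E'
import cv2
t=cv2.imread("pics/top0.png")[135:210,275:435];s=cv2.imread("pics/side0.png")[110:230,265:405]
cv2.imwrite("pics/tc.png",cv2.resize(t,None,fx=5,fy=5,interpolation=2));cv2.imwrite("pics/sc.png",cv2.resize(s,None,fx=5,fy=5,interpolation=2))
E
```

```text
(no output)
```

View pics/tc.png

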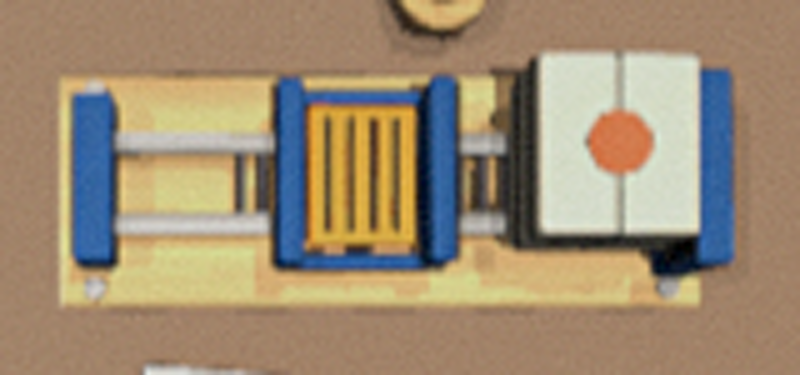

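View pics/sc.png

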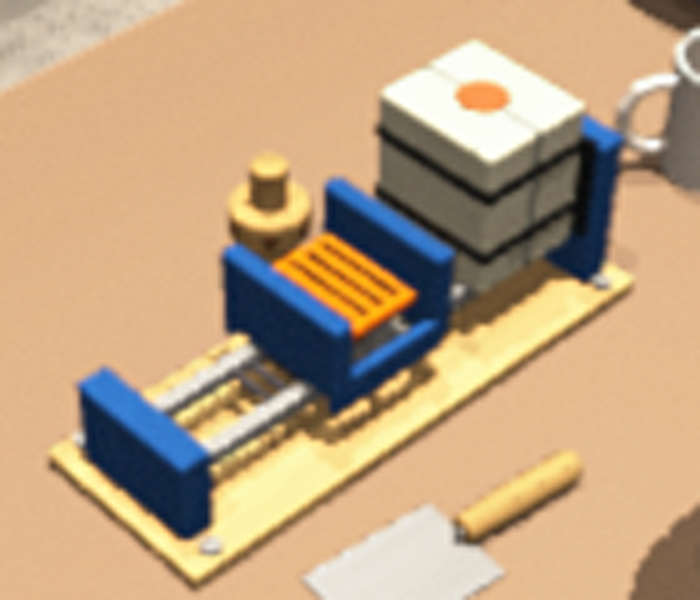

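Crop readings, top view: paddle corners at (306,105), (415,105), (415,248) and (306,248). The wall's inner edge is at u≈304, v 78–268, the stop face at u≈115, v 94–265, and the base corners are at (60,76), (60,305) and (698,305). Side view: paddle corners at (272,268), (325,236), (417,295) and (357,335).

```bash
cat > h.py <<'E'
import numpy as np
from plant import camera_model
OFF={"top":(275,135),"side":(265,110)}
def proj(n,uv,z,crop=True):
    m=camera_model(n);f=200/np.tan(np.radians(m["fov_y"]/2));E=np.array(m["extrinsics"])
    u,v=uv
    if crop:u,v=OFF[n][0]+(u+.5)/5-.5,OFF[n][1]+(v+.5)/5-.5
    d=E[:3,:3].T@np.array([(u-m["cx"])/f,-(v-m["cy"])/f,-1]);c=-E[:3,:3].T@E[:3,3]
    return c+d*(z-c[2])/d[2]
E
python3 - <<'E'
from h import *
np.set_printoptions(precision=4,suppress=True)
def show(k,n,pts,z):
    P=np.array([proj(n,p,z) for p in pts]);print(k,n,P[:,:2].tolist() if 0 else P[:,:2].round(4).tolist(),P.mean(0).round(4))
show("paddle","top",[(306,105),(415,105),(415,248),(306,248)],.082)
show("paddle","side",[(272,268),(325,236),(417,295),(357,335)],.082)
show("wall","top",[(304,78),(304,268)],.102)
show("wall","side",[(238,243),(352,322)],.102)
show("plate inner","top",[(428,78),(421,262)],.108)
show("stop","top",[(115,94),(115,265)],.072)
show("stop","side",[(102,366),(209,455)],.072)
show("base","top",[(60,76),(60,305),(698,305)],.012)
show("base","side",[(50,452),(195,580),(632,280)],.012)
show("mould top","top",[(538,53),(700,53),(700,235),(538,235)],.146)
E
```

```text
paddle top [[0.609, -0.0124], [0.6082, -0.0696], [0.5331, -0.068], [0.5339, -0.0111]] [ 0.5711 -0.0403  0.082 ]
paddle side [[0.6062, -0.0241], [0.606, -0.0657], [0.5331, -0.067], [0.5327, -0.0193]] [ 0.5695 -0.044   0.082 ]
wall top [[0.6196, -0.0106], [0.5219, -0.0089]] [ 0.5707 -0.0097  0.102 ]
wall side [[0.6177, -0.0092], [0.5266, -0.009]] [ 0.5722 -0.0091  0.102 ]
plate inner top [[0.6178, -0.0736], [0.5236, -0.0681]] [ 0.5707 -0.0709  0.108 ]
stop top [[0.6177, 0.0877], [0.5273, 0.0889]] [0.5725 0.0883 0.072 ]
stop side [[0.6187, 0.0911], [0.5278, 0.0937]] [0.5733 0.0924 0.072 ]
base top [[0.6385, 0.1209], [0.5105, 0.1224], [0.5052, -0.2336]] [0.5514 0.0033 0.012 ]
base side [[0.6367, 0.1202], [0.5089, 0.1235], [0.5043, -0.2336]] [0.55   0.0034 0.012 ]
mould top top [[0.6227, -0.1237], [0.6218, -0.2038], [0.5318, -0.2014], [0.5329, -0.1216]] [ 0.5773 -0.1626  0.146 ]
```

Both cameras agree with the given sizes:

| Item | World position |
|---|---|
| Paddle centre | (0.571, −0.041) |
| Wall face | y −0.0095 |
| Bar direction | (0.015, 1) |
| Stop face | y ≈ 0.090 |

That leaves about 86 mm of jaw travel. First I'll shut the gripper, align it and move over at the present height.

Call:
play_rows:
  rows:
    - [[0, 0, 0, 0.72], [0, 0, 0, 0.7], [0.9, -1, 0, 0], [0.9, -1, 0, 0], [0.9, -1, 0, 0], [0.9, -1, 0, 0], [0.9, -1, 0, 0], [0.9, -1, 0, 0], [0.9, -1, 0, 0], [0.9, -1, 0, 0]]
  claw: 0

```text
time_s: 1.35
eef_pos: [0.3104, -0.3368, 0.231]
eef_rot: [[1.0, -0.015, -0.0], [-0.015, -1.0, 0.001], [-0.0, -0.001, -1.0]]
contact_force: [0.5, -0.0, 0.5]
finger_gap: 0.0
grip_force: 0.0
```

Call:
play_rows:
  rows:
    - [[0.9, -1, 0, 0], [0.9, -1, 0, 0], [0.9, -1, 0, 0], [0.9, -1, 0, 0], [0.9, -1, 0, 0], [0.9, -1, 0, 0], [0.9, -1, 0, 0], [0.9, -1, 0, 0], [0.9, -1, 0, 0], [0, 0, 0, 0]]

```text
time_s: 2.6
eef_pos: [0.5165, -0.1143, 0.2307]
eef_rot: [[1.0, -0.012, -0.001], [-0.012, -1.0, 0.001], [-0.001, -0.001, -1.0]]
contact_force: [-0.8, -0.5, -0.0]
finger_gap: -0.004
grip_force: 0.0
```

Call:
play_rows:
  rows:
    - [[0.5, -0.8, 0, 0], [0.6, -0.85, 0, 0], [0.5, -0.85, 0, 0], [0.52, -0.8, 0, 0], [0, 0, 1, 0], [0, 0, 1, 0], [0, 0, 1, 0], [0, 0, 1, 0], [0, 0, 0.4, 0], [0, 0, 0, 0]]

```text
time_s: 3.85
eef_pos: [0.5694, -0.0347, 0.1209]
eef_rot: [[1.0, -0.015, -0.002], [-0.015, -1.0, 0.0], [-0.002, -0.0, -1.0]]
contact_force: [-0.5, 0.8, -0.2]
finger_gap: -0.001
grip_force: 0.0
```

```bash
python3 - <<'E'
from plant import robot, snapshot
import cv2
t=snapshot("top")[105:225,265:425];s=snapshot("side")[70:220,255:415]
cv2.imwrite("pics/n1.png",cv2.hconcat([cv2.resize(t,(400,300),interpolation=2),cv2.resize(s,(400,375),interpolation=2)[:300]]))
o=robot.get_obs();print(o["eef_pos"],o["contact_force"],o["time_s"])
E
```

```text
[ 0.57049307 -0.03470099  0.12219794] [ 0.15579924  0.24698584 -0.81787756] 3.95
```

View pics/n1.png

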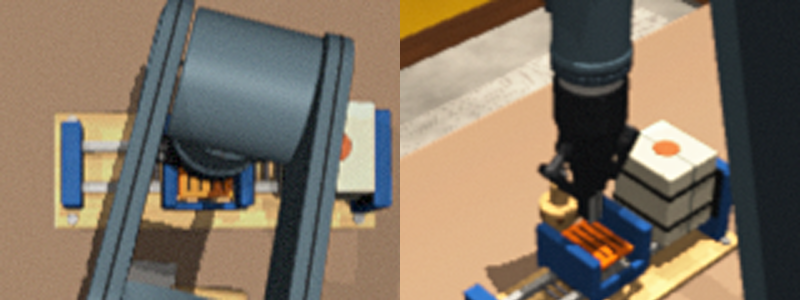

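The tip shows in the side composite at about (597,222), low beside the paddle and clear of the mould. I'll check it against the reported TCP.

```bash
python3 - <<'E'
from h import *
import cv2
print(proj("side",(255+197/2.5,70+222/2.5),.122,False))
m=camera_model("side");f=200/np.tan(np.radians(m["fov_y"]/2));E=np.array(m["extrinsics"])
for P in([.5705,-.0347,.122],[.571,-.041,.082]):
    c=E[:3,:3]@P+E[:3,3];u,v=m["cx"]+f*c[0]/-c[2],m["cy"]-f*c[1]/-c[2];print(u,v,(u-255)*2.5+400,(v-70)*2.5)
E
```

```text
[ 0.55708511 -0.0340573   0.122     ]
330.53055065949235 156.41853335014227 588.8263766487308 216.0463333753557
331.91369301603874 166.38893818372085 592.2842325400968 240.97234545930212
```

The prediction agrees. Now I'll lower to the paddle.

Call:
play_rows:
  rows:
    - [[0, 0, 0.7, 0], [0, 0, 0.5, 0], [0, 0, 0.3, 0], [0, 0, 0.2, 0], [0, 0, 0.1, 0], [0, 0, 0.1, 0], [0, 0, 0, 0], [0, 0, 0, 0]]

```text
time_s: 4.95
eef_pos: [0.57, -0.0343, 0.0743]
eef_rot: [[1.0, -0.015, 0.0], [-0.015, -1.0, -0.0], [0.0, 0.0, -1.0]]
contact_force: [-2.3, 0.2, 5.6]
finger_gap: -0.001
grip_force: 2.7
```

Call:
play_rows:
  rows:
    - [[0, 0, 0.08, 0], [0, 0, 0.06, 0], [0, 0, 0, 0], [0, 0, 0, 0]]

```text
time_s: 5.45
eef_pos: [0.5701, -0.0344, 0.072]
eef_rot: [[1.0, -0.015, 0.001], [-0.015, -1.0, -0.001], [0.001, 0.001, -1.0]]
contact_force: [-5.0, 1.5, 12.4]
finger_gap: 0.003
grip_force: 6.6
```

The paddle is on its hard stop (z 0.072, 12 N). Now I'll push towards the end stop.

Call:
play_rows:
  rows:
    - [[0, -0.2, 0, 0], [0, -0.2, 0, 0], [0, -0.3, 0, 0], [0, -0.4, 0, 0], [0, -0.4, 0, 0], [0, -0.4, 0, 0], [0, -0.4, 0, 0], [0, -0.3, 0, 0], [0, -0.2, 0, 0], [0, 0, 0, 0]]

```text
time_s: 6.7
eef_pos: [0.5712, 0.0362, 0.072]
eef_rot: [[1.0, -0.014, 0.001], [-0.014, -1.0, -0.0], [0.001, 0.0, -1.0]]
contact_force: [-5.2, 0.5, 12.8]
finger_gap: 0.002
grip_force: 6.6
```

Call:
play_rows:
  rows:
    - [[0, -0.2, 0, 0], [0, -0.2, 0, 0], [0, -0.2, 0, 0], [0, -0.2, 0, 0], [0, -0.15, 0, 0], [0, -0.1, 0, 0], [0, 0, 0, 0], [0, 0, 0, 0]]

```text
time_s: 7.7
eef_pos: [0.5733, 0.0575, 0.072]
eef_rot: [[1.0, -0.015, 0.004], [-0.015, -1.0, -0.007], [0.004, 0.007, -1.0]]
contact_force: [-2.2, -16.0, 9.2]
finger_gap: -0.001
grip_force: 10.1
```

The −16 N along y suggests the jaw is against the stop. I'll confirm it in a picture before releasing.

```bash
python3 - <<'E'
from plant import robot, snapshot
import cv2
t=snapshot("top")[120:220,265:425];s=snapshot("side")[120:240,255:355]
cv2.imwrite("pics/n2.png",cv2.hconcat([cv2.resize(t,(400,250),interpolation=2),cv2.resize(s,(400,480),interpolation=2)[150:400]]))
o=robot.get_obs();print(o["eef_pos"],o["contact_force"],o["time_s"])
E
```

```text
[0.57327199 0.05750436 0.07202268] [ -2.24997353 -16.15386542   9.79852243] 7.8
```

View pics/n2.png

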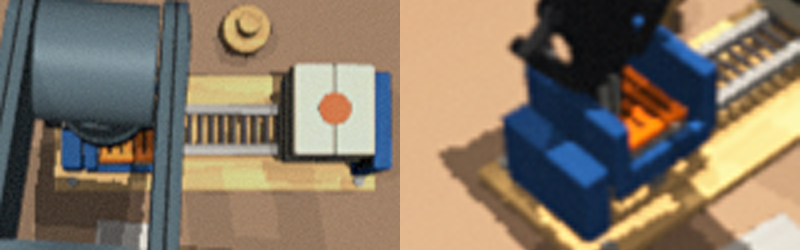

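The picture shows the jaw wall flush against the end stop, at about (85,148) in the left half and (590,150) in the right, with the mould unmoved. Next I'll lift straight up.

Call:
play_rows:
  rows:
    - [[0, 0, -0.3, 0], [0, 0, -0.5, 0], [0, 0.2, -0.7, 0], [0, 0.2, -1, 0], [0, 0, -1, 0], [0, 0, -1, 0], [0, 0, -1, 0], [0, 0, -1, 0], [0, 0, 0, 0], [0, 0, 0, 0]]

```text
time_s: 9.05
eef_pos: [0.5709, 0.0522, 0.2322]
eef_rot: [[1.0, -0.015, -0.001], [-0.015, -1.0, 0.0], [-0.001, -0.0, -1.0]]
contact_force: [0.4, -0.4, -0.3]
finger_gap: -0.002
grip_force: 0.0
```

```bash
python3 - <<'E'
from plant import robot, snapshot
import cv2
t=snapshot("top")[120:220,265:425];s=snapshot("side")[120:240,255:405]
cv2.imwrite("pics/n3.png",cv2.hconcat([cv2.resize(t,(400,250),interpolation=2),cv2.resize(s,(400,320),interpolation=2)[:250]]))
o=robot.get_obs();print(o["eef_pos"],o["contact_force"],o["time_s"])
E
```

```text
[0.57059004 0.05210674 0.23148851] [ 0.51538936 -0.94973759 -0.06550874] 9.15
```

View pics/n3.png

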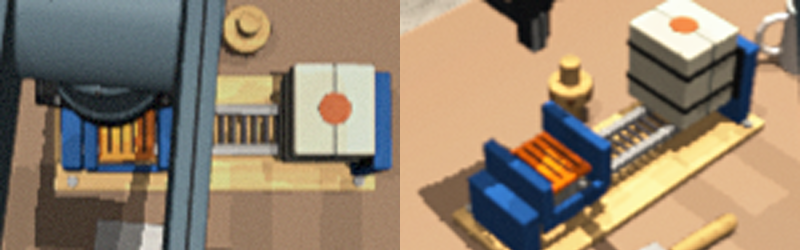

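The jaw is at the stop and the paddle is up (right half, 550,160). I'll check the remaining gap more closely, because 7 mm is only about 3 pixels.

```bash
python3 - <<'E'
from plant import snapshot
import cv2
t=snapshot("top")[150:210,280:340];s=snapshot("side")[160:220,275:345]
cv2.imwrite("pics/n4.png",cv2.hconcat([cv2.resize(t,(360,360),interpolation=2),cv2.resize(s,(420,360),interpolation=2)]))
E
```

```text
(no output)
```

View pics/n4.png

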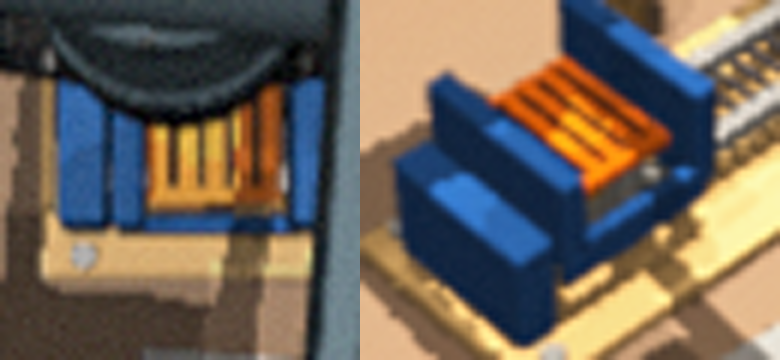

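```bash
python3 - <<'E'
from h import *
T=lambda u,v,z:proj("top",(280+(u+.5)/6-.5,150+(v+.5)/6-.5),z,False).round(4)
S=lambda u,v,z:proj("side",(275+(u-360+.5)/6-.5,160+(v+.5)/6-.5),z,False).round(4)
print("paddle L/R edge",T(148,210,.082),T(283,200,.082),"wall in/out",T(143,205,.102),T(113,227,.102),"stop",T(108,220,.072),T(57,225,.072))
print("side wall outer/inner corner",S(565,203,.102),S(584,186,.102),S(452,73,.102),"stop inner corner",S(552,242,.072),"paddle near corners",S(587,190,.082),S(670,135,.082))
E
```

```text
paddle L/R edge [0.5341 0.071  0.082 ] [0.5376 0.0124 0.082 ] wall in/out [0.5344 0.0725 0.102 ] [0.5253 0.0854 0.102 ] stop [0.5309 0.0889 0.072 ] [0.529  0.1112 0.072 ]
side wall outer/inner corner [0.5202 0.091  0.102 ] [0.5223 0.0783 0.102 ] [0.6169 0.0725 0.102 ] stop inner corner [0.5293 0.0918 0.072 ] paddle near corners [0.535  0.0657 0.082 ] [0.5353 0.0151 0.082 ]
```

The gap is only 1–3 mm, in line with the hard stop felt at 16 N. The paddle's edges fit its raised height of 82 mm. I'm handing in.

```bash
python3 -c "
from plant import robot
print(robot.close_job())"
```

```text
the job is handed in; nothing more can be done
None
```

The job is handed in: the jaw is home against the end stop (1–3 mm gap in the pictures), the paddle has sprung up, and the mould was not touched; the bystanders were never approached, and I got no verdict back.

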